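Close the dust cover over the finished plaster model

TASK

Two grey model cases with blue sliding covers stand open on the worktop. Slide the cover fully closed over the compartment that holds the tan plaster model, and leave the empty case's cover where it is.

Things in the scene. Friction and masses are not known exactly. Their poses are not given: they have to be found in the camera images.
- model_case_cover (a joint): opening in m of the blue cover (86 x 88 x 4 mm plate, top 49 mm above the worktop) of the case that holds the tan model: 0 fully closed at its end stop, 0.090 fully open, at the start 0.060 to 0.085. It slides level, against about 1 N, and stays where it is left. Rails round it rise 3 mm above it. The case (96 x 190 mm, 52 mm high) is fixed to the worktop.
- model_case_grip (a point): point in the black upright ridge in the middle of that cover, moving with it. Ridge: 40 mm along this point's x, 12 mm thick along y, 32 mm high, top 81 mm above the worktop. The point is central, 8 mm below the top: 73 mm above the worktop, 24 mm above the cover. Axes: z up, x across the case, y along the slide; the cover closes towards -y.
- spare_case_grip (a point): the same point and axes on the ridge of the other case, of equal shape and colours, whose compartment is empty; its cover also stands open and is to be left alone.
- tan_model_center (a point): centre of the tan plaster dental arch model, 57 x 66 mm, 28 mm high, lying loose in the compartment (88 x 82 mm) at the -y end of its case, wholly below the cover; z up. A white model of the same kind stands on the worktop and plays no part.
Things that resemble listed ones, but are neither listed nor needed, are in the scene too. What is shaped like the part that bears tan_model_center but purple is not meant.

How it is judged:
By the outcome, as a careful person would: the job done as asked, in the order asked, and still so for the second after the job is handed in, with the robot touching nothing.
It also fails if it takes over 32 s, if anything falls off the work surface, if the arm or the gripper's body presses on something with over 40 N, if the wrist force passes 120 N, or if a joint passes its speed limit or range.

ROBOT

A 6-joint arm with a two-finger parallel gripper is mounted at the origin on a cart in front of the work surface, level with it; the furniture and walls round the work are solid. World frame = base frame: x ahead of the robot, y to its left, z up, the work surface at z = 0. Lengths are in m, angles in rad, forces in N, time in s.
With the tool pointing down it reaches from about 0.375 to 0.975 m from the base axis. Payload 3.8 kg.
Tool frame: the origin (TCP) lies at the very end of the fingers, on their centre line; the grasp point (between the pads) lies 19 mm behind it; z points along the fingers, y is the line along which they close (so a half turn about z gives the same grasp; the last joint's range is limited). The gripper opens to 85 mm and grips with 20 to 120 N. Pads are 22 mm wide; open, the fingers measure 114 mm over their backs; the gripper's body (76 mm by 85 mm) begins 54 mm behind the grasp point. The pads swing forward as they close: fully open they stand 13 mm farther back than shut.
Start: joints at [1.152, 0.264, 1.604, -0, 1.274, -0.037], TCP at [0.251, 0.626, 0.231] pointing down, gripper open.
Joint ranges: [-2.63, 2.63], [-0.94, 2.18], [0.31, 2.57], [-1.31, 4.45], [0, 2.66], [-2.55, 2.55]. Speed limits (rad/s): [2.57, 2.57, 3.14, 3.14, 3.14, 3.14].

INTERFACE

Orientations are given as a rotation vector (axis times angle).
In Python, from workcell import read_state, read_camera, calibration, finish_job gives the robot as it stands.
- The arm moves only by the tool step_arm, never from a script. Its argument "commands" is a list of rows, each an object of numbers: "fingers": the gripper's target within -1 to 1 (shut at 1, half-way at 0, fully open at -1); "dx", "dy", "dz": the shift along the tool's x, y, z in m; "roll": the turn about the tool's z in degrees. In form: [{"fingers": .., "dx": .., "dy": .., "dz": .., "roll": ..}, ...]. A call has 1 to 8 rows; each row is the pose to reach, as a shift and turn from the pose commanded when the call began, along the tool's axes at that moment; what a row does not reach only later rows make up. A row lasts 1/8 s, in which the tool goes at most 62.5 mm and 10.7 degrees, less where a joint would pass 70% of its speed; a pose out of reach is approached as far as the arm can. A call with a gripper value outside its range is refused whole. The fingers move at their own pace and stop on an object; "squeeze" is the grip in N (left out, the last holds). Time passes only in rows, so rows that repeat a pose let the fingers close. It gives the time, the measured TCP pose, the force, the opening and the grip force at its end, in the units of the state.
- read_state(): the state, without advancing time (a new reading comes with each control period).
- read_camera(name): name is "scene" or "top" or "wrist"; returns (picture, depth): 480x640x3 uint8, blue, green, red; 480x640 float32, m along the optical axis (not along the pixel's ray), 0 where there is no reading.
- calibration(name): a dict with "intrinsics" (3x3 intrinsics, pixels), "world_to_cam" (4x4, takes a point from world to camera coordinates). Camera axes: x right, y up, looking along -z (the intrinsics and any distortion apply to the point x, -y, -z); pixel columns grow to the right and rows downward; lengths in m; the calibration is good to about 2 mm. A picture is of the moment at which its call begins: read the wrist's pose just before it. calibration takes no time and is no camera call; for the wrist camera it gives the pose at the moment of the call.
- finish_job(): hands the job in; it is judged then, once.
The state is a dict: "time": time; "q": joint angles; "joint_vel": joint speeds; "joint_torque": joint torques, N m; "tool_pos": TCP position; "tcp_rot": TCP orientation; "wrist_force": force on the tool from outside, world axes, zero at the start; "torque": the same for the moment, N m; "width": opening from 0.0 (shut) to 1.0 (fully open); "grip_force": force on a finger pad.
Only numpy, scipy, OpenCV 4.12 (cv2) and the standard library are available. Lean on these libraries where they do the work, as an engineer would, in place of code of your own. Each camera call takes 0.05 s, during which the arm holds its last target. There are 200 camera calls.

## Working session

There is one attempt and no reset: what is moved stays moved. The work goes in short steps, Python scripts to look and compute and a tool call to move; the robot and the scene stay as the last step left them, time stands still between calls to the robot, and variables do not carry over. Pictures are saved under pics/ and viewed, at most 10 in all, crops included, and the job is handed in when it is done.

Besides the shell and the picture viewer there is one more tool, called by a JSON object that holds its "name" and its "arguments", one argument or row to a line. step_arm: Moves the arm, as the interface text tells. Its arguments: {"type":"object","properties":{"commands":{"type":"array","items":{"type":"object","properties":{"fingers":{"type":"number"},"dx":{"type":"number"},"dy":{"type":"number"},"dz":{"type":"number"},"roll":{"type":"number"}}}},"squeeze":{"type":"number"}},"required":["commands"]}

```bash
mkdir -p pics; cat > h.py <<'E'
import numpy as np,cv2
from workcell import *
def ray(name,uv,z,c=None):
    c=c or calibration(name);K=np.array(c["intrinsics"]);T=np.array(c["world_to_cam"])
    uv=np.atleast_2d(np.array(uv,float));d=np.c_[uv,np.ones(len(uv))]@np.linalg.inv(K).T
    d=d*[1,-1,-1];R=T[:3,:3];o=-R.T@T[:3,3];w=d@R
    return o+w*((z-o[2])/w[:,2])[:,None]
E
python3 - <<'E'
from h import *
for n in("scene","top"):
    p,d=read_camera(n);cv2.imwrite(f"pics/{n}1.png",p);np.save(n+"_d.npy",d);print({k:v for k,v in calibration(n).items()})
s=read_state();print(s["time"],s["tool_pos"],s["tcp_rot"])
E
```

```text
{'intrinsics': array([[503.28289551,   0.        , 308.57944531],
       [  0.        , 503.28289551, 243.50683764],
       [  0.        ,   0.        ,   1.        ]]), 'world_to_cam': array([[ 0.50130785, -0.86525349,  0.00518084, -0.2654726 ],
       [ 0.46550187,  0.27473857,  0.84132439, -0.27559298],
       [-0.72938224, -0.41935083,  0.54050571, -0.85432836],
       [ 0.        ,  0.        ,  0.        ,  1.        ]])}
{'intrinsics': array([[540.97052068,   0.        , 318.09422665],
       [  0.        , 540.97052068, 240.82974131],
       [  0.        ,   0.        ,   1.        ]]), 'world_to_cam': array([[ 0.06092908, -0.99812737, -0.00542289, -0.06142565],
       [ 0.86563556,  0.0501348 ,  0.49815819, -0.43061457],
       [-0.49695344, -0.03504657,  0.86706921, -0.85513172],
       [ 0.        ,  0.        ,  0.        ,  1.        ]])}
0.1 [0.25121562 0.62575475 0.23002352] [-0.59599364 -3.08404804  0.00330535]
```

View pics/top1.png

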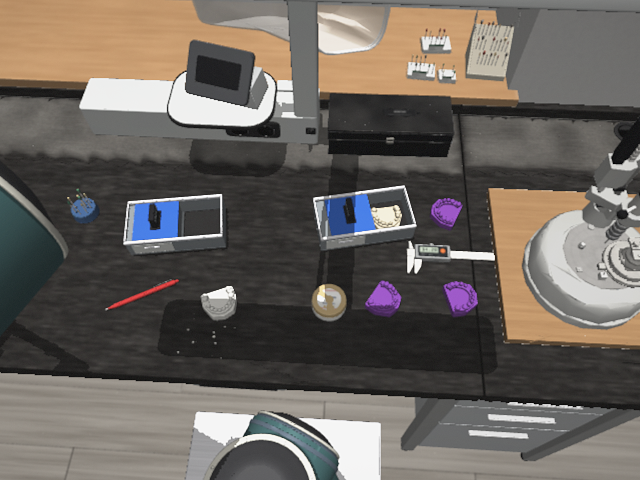

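View pics/scene1.png

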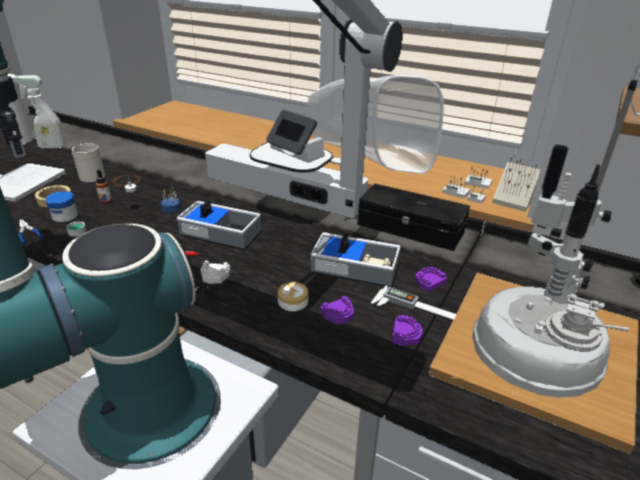

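The top view shows two cases: one at about (365,215), whose compartment holds a tan model at (386,215), and one at about (175,222), whose compartment looks empty at (203,222). The right-hand case fits the description. I'll confirm that in an enlarged crop and measure it.

```bash
python3 - <<'E'
from h import *
p=cv2.imread("pics/top1.png");d=np.load("top_d.npy")
cr=cv2.resize(p[170:270,110:430],None,fx=2.5,fy=2.5,interpolation=cv2.INTER_CUBIC);cv2.imwrite("pics/crop1.png",cr)
hsv=cv2.cvtColor(p,cv2.COLOR_BGR2HSV)
m=cv2.inRange(hsv,(105,150,60),(130,255,255))
n,l,st,ce=cv2.connectedComponentsWithStats(m)
c=calibration("top");K=c["intrinsics"];T=c["world_to_cam"]
v,u=np.mgrid[:480,:640];P=np.stack([(u-K[0,2])/K[0,0]*d,-(v-K[1,2])/K[1,1]*d,-d],-1)
W=(P-T[:3,3])@T[:3,:3]
for i in range(1,n):
    if st[i,4]<300: continue
    x,y,w,h,a=st[i]; print("blue",st[i],ce[i])
    ys,xs=np.where(l==i);g=ray("top",np.c_[xs,ys],.049)
    print(" depth z med",np.median(W[l==i],0)); r=cv2.minAreaRect((g[:,:2]*1000).astype(np.float32));print(" rect mm",r)
    # ridge: depth-based, points with z>.058 above the cover
    b=np.zeros_like(m);b[y-8:y+h,x:x+w]=1
    q=W[(b>0)&(W[...,2]>.070)&(W[...,2]<.09)];print(" ridge n",len(q),q.mean(0),q.max(0),q.min(0))
    t=W[(b>0)&(W[...,2]>.077)&(W[...,2]<.09)]
    if len(t)>4: print(" ridge top",len(t),cv2.minAreaRect((t[:,:2]*1000).astype(np.float32)),t[:,2].mean())
E
```

```text
blue [ 325  194   50   41 1308] [349.30275229 215.04434251]
 depth z med [ 0.53137795 -0.09349172  0.0495121 ]
 rect mm ((536.3339233398438, -90.90829467773438), (84.02938842773438, 87.6897201538086), 12.65180778503418)
 ridge n 130 [ 0.53348941 -0.09134787  0.07969222] [ 0.55602435 -0.08284844  0.08446872] [ 0.5152373  -0.0998138   0.07078157]
 ridge top 107 ((535.9783935546875, -91.7046127319336), (40.40660858154297, 12.130861282348633), 13.399253845214844) 0.08096663518609985
blue [ 132  201   47   39 1327] [156.07309721 221.03240392]
 depth z med [0.4959496  0.28427753 0.04926717]
 rect mm ((500.3423767089844, 290.83441162109375), (84.1064224243164, 87.27130126953125), 8.66454029083252)
 ridge n 143 [0.49791028 0.28914665 0.07914457] [0.52059943 0.29906775 0.08514957] [0.47942165 0.28148387 0.07007472]
 ridge top 112 ((500.2448425292969, 290.3206481933594), (40.928627014160156, 12.897124290466309), 9.558562278747559) 0.08067674671859841
```

View pics/crop1.png

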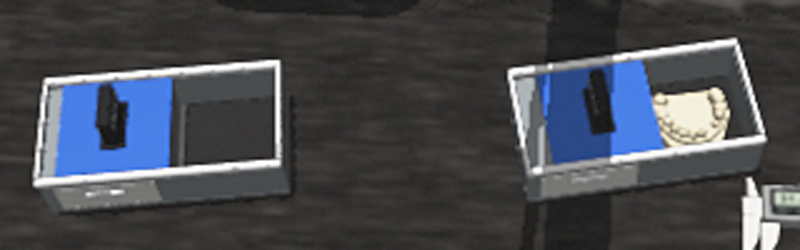

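The crop shows the tan model at crop (690,115), inside the right-hand case. The left-hand compartment at crop (230,125) is empty. The ridge is at (0.536,-0.091), top 81 mm, size 40x12 mm and yaw about 13°, all matching the description. Next I'll check for obstacles and work out the move.

```bash
cat >> h.py <<'E'
from scipy.spatial.transform import Rotation as Ro
def go(x,y,z,yaw=None):
    s=read_state();R=Ro.from_rotvec(s["tcp_rot"]).as_matrix()
    print("t",s["time"],"d tool mm",np.round(R.T@(np.array([x,y,z])-s["tool_pos"])*1000,1),"y-yaw",np.degrees(np.arctan2(R[1,1],R[0,1])),"tilt",R[2],"q",np.round(s["q"],2))
E
python3 - <<'E'
from h import *
for n in("top","scene"):
    d=np.load(n+"_d.npy");c=calibration(n);K=c["intrinsics"];T=c["world_to_cam"]
    v,u=np.mgrid[:480,:640];P=np.stack([(u-K[0,2])/K[0,0]*d,-(v-K[1,2])/K[1,1]*d,-d],-1)
    W=(P-T[:3,3])@T[:3,:3]
    k=(d>0)&(W[...,2]>.12)&(W[...,0]>.2)&(W[...,0]<.9)&(abs(W[...,1]+.05)<.4)
    q=W[k];b=np.round(q,1);uq,ct=np.unique(b,axis=0,return_counts=True);print(n,[(tuple(np.round(a,1)),int(x)) for a,x in zip(uq,ct) if x>15 and a[0]<.75])
go(.536,-.091,.2)
E
```

```text
top [((np.float64(0.2), np.float64(-0.2), np.float64(0.7)), 1532), ((np.float64(0.2), np.float64(-0.1), np.float64(0.7)), 689), ((np.float64(0.2), np.float64(-0.0), np.float64(0.7)), 32), ((np.float64(0.3), np.float64(-0.2), np.float64(0.7)), 42), ((np.float64(0.3), np.float64(-0.1), np.float64(0.7)), 36), ((np.float64(0.7), np.float64(0.1), np.float64(0.1)), 18), ((np.float64(0.7), np.float64(0.1), np.float64(0.2)), 2485), ((np.float64(0.7), np.float64(0.1), np.float64(0.3)), 310), ((np.float64(0.7), np.float64(0.2), np.float64(0.2)), 3263), ((np.float64(0.7), np.float64(0.2), np.float64(0.3)), 128), ((np.float64(0.7), np.float64(0.3), np.float64(0.2)), 494)]
scene [((np.float64(0.5), np.float64(0.0), np.float64(0.6)), 19), ((np.float64(0.6), np.float64(-0.1), np.float64(0.5)), 68), ((np.float64(0.6), np.float64(-0.1), np.float64(0.6)), 140), ((np.float64(0.6), np.float64(-0.0), np.float64(0.5)), 284), ((np.float64(0.6), np.float64(-0.0), np.float64(0.6)), 188), ((np.float64(0.7), np.float64(-0.1), np.float64(0.4)), 217), ((np.float64(0.7), np.float64(-0.1), np.float64(0.5)), 731), ((np.float64(0.7), np.float64(-0.1), np.float64(0.6)), 35), ((np.float64(0.7), np.float64(0.0), np.float64(0.2)), 46), ((np.float64(0.7), np.float64(0.0), np.float64(0.3)), 60), ((np.float64(0.7), np.float64(-0.0), np.float64(0.4)), 328), ((np.float64(0.7), np.float64(-0.0), np.float64(0.5)), 663), ((np.float64(0.7), np.float64(0.1), np.float64(0.1)), 18), ((np.float64(0.7), np.float64(0.1), np.float64(0.2)), 1274), ((np.float64(0.7), np.float64(0.1), np.float64(0.3)), 120), ((np.float64(0.7), np.float64(0.2), np.float64(0.2)), 1278), ((np.float64(0.7), np.float64(0.2), np.float64(0.3)), 58), ((np.float64(0.7), np.float64(0.3), np.float64(0.2)), 143)]
t 0.1 d tool mm [-531.3 -559.    31.2] y-yaw 68.12479072465803 tilt [ 7.46219757e-05 -2.15793127e-03 -9.99997669e-01] q [ 1.15  0.26  1.61 -0.    1.27 -0.04]
```

```bash
python3 - <<'E'
from h import *
for n in("top","scene"):
    d=np.load(n+"_d.npy");c=calibration(n);K=c["intrinsics"];T=c["world_to_cam"]
    v,u=np.mgrid[:480,:640];P=np.stack([(u-K[0,2])/K[0,0]*d,-(v-K[1,2])/K[1,1]*d,-d],-1)
    W=(P-T[:3,3])@T[:3,:3]
    k=((d>0)&(W[...,2]>.12)&(W[...,0]>.1)&(W[...,0]<.72)&(W[...,1]<.3)&(W[...,1]>-.5)).astype(np.uint8)
    m,l,st,ce=cv2.connectedComponentsWithStats(k)
    for i in range(1,m):
        if st[i,4]>15:q=W[l==i];print(n,st[i],q.min(0).round(2),q.max(0).round(2),"lowest",q[q[:,2].argmin()].round(2),"nearest x",q[q[:,0].argmin()].round(2))
E
```

```text
top [ 284    0  356   13 2338] [ 0.25 -0.25  0.74] [ 0.25 -0.03  0.75] lowest [ 0.25 -0.07  0.74] nearest x [ 0.25 -0.08  0.74]
top [ 167   68  109   62 4447] [0.65 0.07 0.15] [0.72 0.28 0.25] lowest [0.66 0.18 0.15] nearest x [0.65 0.13 0.16]
top [ 585  116   55   91 1844] [ 0.46 -0.5   0.21] [ 0.5  -0.47  0.4 ] lowest [ 0.48 -0.49  0.21] nearest x [ 0.46 -0.5   0.23]
top [617 209   5   9  27] [ 0.42 -0.5   0.25] [ 0.43 -0.5   0.26] lowest [ 0.43 -0.5   0.25] nearest x [ 0.42 -0.5   0.26]
scene [312   0  51  52 387] [ 0.54 -0.02  0.45] [0.72 0.   0.57] lowest [ 0.72 -0.02  0.45] nearest x [ 0.54 -0.    0.57]
scene [332   0  50  32 999] [ 0.58 -0.07  0.49] [ 0.72 -0.01  0.57] lowest [ 0.72 -0.04  0.49] nearest x [ 0.58 -0.05  0.57]
scene [ 249  128   75   45 1918] [0.65 0.07 0.15] [0.72 0.29 0.24] lowest [0.66 0.2  0.15] nearest x [0.65 0.14 0.15]
scene [ 528  145   40  110 1651] [ 0.42 -0.5   0.21] [ 0.5  -0.47  0.4 ] lowest [ 0.47 -0.5   0.21] nearest x [ 0.42 -0.5   0.25]
```

{"name": "step_arm", "arguments": {
  "commands": [
    {"fingers": -1,"dx": -0.04,"dy": -0.042,"dz": 0.02},
    {"fingers": -1,"dx": -0.08,"dy": -0.084,"dz": 0.04},
    {"fingers": -1,"dx": -0.12,"dy": -0.126,"dz": 0.06}
  ]
}}

```text
invalid input
```

```bash
python3 -c "
from h import *
s=read_state();print(repr(s['q']),s['tool_pos'])
go(.39,.27,.16)"
```

```text
array([ 1.15209873e+00,  2.64723355e-01,  1.60529732e+00, -5.27618917e-06,
        1.27373119e+00, -3.69015411e-02]) [0.25121562 0.62575475 0.23002352]
t 0.1 d tool mm [-261.3 -278.3   70.6] y-yaw 68.12479072465803 tilt [ 7.46219757e-05 -2.15793127e-03 -9.99997669e-01] q [ 1.15  0.26  1.61 -0.    1.27 -0.04]
```

{"name": "step_arm", "arguments": {
  "commands": [
    {"fingers": -1,"dx": -0.04,"dy": -0.042,"dz": 0.0},
    {"fingers": -1,"dx": -0.08,"dy": -0.084,"dz": 0.0},
    {"fingers": -1,"dx": -0.12,"dy": -0.126,"dz": 0.0},
    {"fingers": -1,"dx": -0.14,"dy": -0.15,"dz": 0.0}
  ]
}}

```text
invalid input
```

```bash
python3 -c "
from h import *
s=read_state();print(repr(s['q']),s['tool_pos'])
go(.536,-.091,.14)"
```

```text
array([ 1.15209873e+00,  2.64723355e-01,  1.60529732e+00, -5.27618917e-06,
        1.27373119e+00, -3.69015411e-02]) [0.25121562 0.62575475 0.23002352]
t 0.1 d tool mm [-531.3 -558.8   91.2] y-yaw 68.12479072465803 tilt [ 7.46219757e-05 -2.15793127e-03 -9.99997669e-01] q [ 1.15  0.26  1.61 -0.    1.27 -0.04]
```

The rows were refused, probably because "roll" was missing, so I'll include every field.

{"name": "step_arm", "arguments": {
  "commands": [
    {"fingers": -1,"dx": -0.04,"dy": -0.042,"dz": 0.02,"roll": 0},
    {"fingers": -1,"dx": -0.08,"dy": -0.084,"dz": 0.04,"roll": 0},
    {"fingers": -1,"dx": -0.12,"dy": -0.126,"dz": 0.06,"roll": 0}
  ]
}}

```text
time: 0.48
tool_pos: [0.316, 0.4629, 0.1701]
tcp_rot: [0.595, 3.085, -0.001]
wrist_force: [0.7, -0.8, 0.1]
width: 1.0
grip_force: 0.0
```

```bash
python3 -c "
from h import *
s=read_state();print(repr(s['q']),s['tool_pos'])
go(.39,.27,.16)"
```

```text
array([ 9.27523225e-01,  9.60043533e-02,  1.91709598e+00, -3.75532995e-04,
        1.12915193e+00, -2.62178979e-01]) [0.31604704 0.4629121  0.17013056]
t 0.475 d tool mm [-140.4 -151.6   10.3] y-yaw 68.1741150137351 tilt [-1.56826833e-04 -7.25067002e-04 -9.99999725e-01] q [ 0.93  0.1   1.92 -0.    1.13 -0.26]
```

{"name": "step_arm", "arguments": {
  "commands": [
    {"fingers": -1,"dx": -0.04,"dy": -0.042,"dz": 0.01,"roll": 0},
    {"fingers": -1,"dx": -0.08,"dy": -0.084,"dz": 0.02,"roll": -10},
    {"fingers": -1,"dx": -0.12,"dy": -0.126,"dz": 0.03,"roll": -20},
    {"fingers": -1,"dx": -0.14,"dy": -0.15,"dz": 0.03,"roll": -30},
    {"fingers": -1,"dx": -0.14,"dy": -0.15,"dz": 0.03,"roll": -34.8}
  ]
}}

```text
time: 1.1
tool_pos: [0.3899, 0.2707, 0.1405]
tcp_rot: [0.353, -3.12, 0.002]
wrist_force: [0.1, 0.1, -0.3]
width: 0.997
grip_force: 0.0
```

```bash
python3 -c "
from h import *
s=read_state();print(repr(s['q']),s['tool_pos'])
go(.536,-.091,.14)
Q=np.array([[.264723,1.605297],[.0960,1.917096],s['q'][1:3]]);X=np.array([[.2512,.62575,.23002],[.31605,.46291,.17013],s['tool_pos']])
r=np.hypot(X[:,0],X[:,1]);r=np.sqrt(r**2-.025**2)
A=[];b=[]
for (a,c),ri,z in zip(Q,r,X[:,2]):
    A+=[[np.sin(a),np.sin(a+c),1,0],[np.cos(a),np.cos(a+c),0,1]];b+=[ri,z]
x,res,_,sv=np.linalg.lstsq(A,b,rcond=None);print('L1,L2,r0,h-L3',x,res,sv)
"
```

```text
array([ 5.54813663e-01, -3.93632771e-02,  2.11527146e+00, -5.56338015e-04,
        1.06744283e+00, -1.24128549e+00]) [0.38991886 0.27074624 0.1404916 ]
t 1.1 d tool mm [ -61.5 -385.3    0.8] y-yaw 102.92434557550799 tilt [ 0.00150628 -0.00102966 -0.99999834] q [ 0.55 -0.04  2.12 -0.    1.07 -1.24]
L1,L2,r0,h-L3 [ 0.51248116  0.5655874  -0.00059849 -0.09789902] [1.09161291e-07] [2.62312277 2.25450725 0.16599125 0.09418554]
```

```bash
python3 - <<'E'
from h import *
p,d=read_camera("scene");cv2.imwrite("pics/scene2.png",p);np.save("scene2_d.npy",d)
c=calibration("scene");K=c["intrinsics"];T=c["world_to_cam"]
v,u=np.mgrid[:480,:640];P=np.stack([(u-K[0,2])/K[0,0]*d,-(v-K[1,2])/K[1,1]*d,-d],-1)
W=(P-T[:3,3])@T[:3,:3];np.save("W2.npy",W)
for uv in[(115,250),(160,245),(140,350),(60,255),(140,300)]:print(uv,W[uv[1],uv[0]].round(3))
E
```

```text
(115, 250) [-0.018 -0.028  0.337]
(160, 245) [ 0.036 -0.05   0.322]
(140, 350) [-0.036 -0.054  0.189]
(60, 255) [-0.04   0.061  0.311]
(140, 300) [-0.025 -0.064  0.274]
```

View pics/scene2.png

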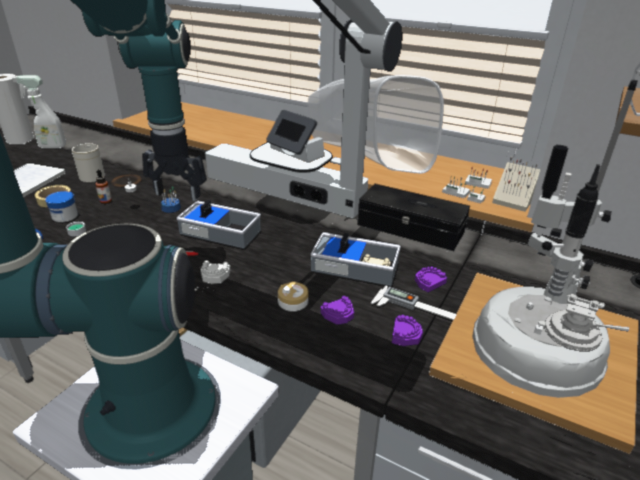

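The gripper now hangs at (175,170) in the scene view. Shoulder height is about 0.27 m, so the wrist runs about 0.36 m above the TCP. I'll approach low to stay under the overhead arm at (345,20).

{"name": "step_arm", "arguments": {
  "commands": [
    {"fingers": -1,"dx": -0.009,"dy": -0.055,"dz": 0.008,"roll": 0},
    {"fingers": -1,"dx": -0.018,"dy": -0.11,"dz": 0.016,"roll": 0},
    {"fingers": -1,"dx": -0.026,"dy": -0.165,"dz": 0.024,"roll": 0},
    {"fingers": -1,"dx": -0.035,"dy": -0.22,"dz": 0.035,"roll": 0},
    {"fingers": -1,"dx": -0.042,"dy": -0.27,"dz": 0.04,"roll": 0}
  ]
}}

```text
time: 1.78
tool_pos: [0.4913, 0.0181, 0.1006]
tcp_rot: [0.352, -3.121, -0.0]
wrist_force: [0.2, 0.3, -0.5]
width: 1.002
grip_force: 0.0
```

```bash
python3 - <<'E'
from h import *
p,d=read_camera("scene");cv2.imwrite("pics/scene3.png",p)
go(.536,-.091,.1)
E
```

```text
t 1.825 d tool mm [ -18.5 -111.3    1. ] y-yaw 102.78502894489361 tilt [-3.21131751e-04 -3.90200092e-03 -9.99992336e-01] q [-0.02  0.04  2.12 -0.    0.98 -1.81]
```

View pics/scene3.png

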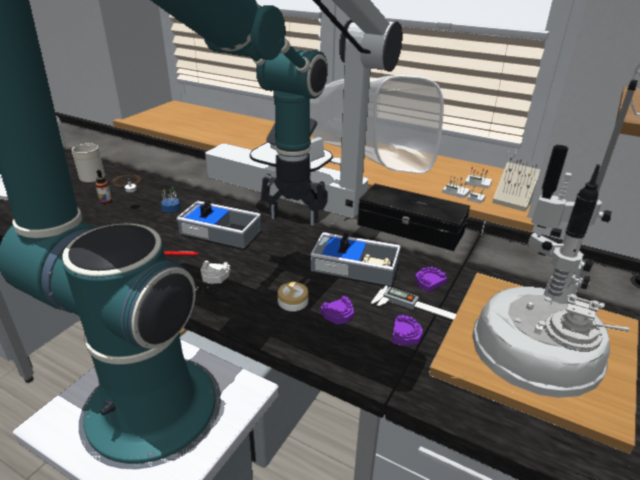

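The view shows the gripper at (290,190), short of the target case at (355,255). The wrist at (300,75) is clear of the post at (350,110). Continuing low.

{"name": "step_arm", "arguments": {
  "commands": [
    {"fingers": -1,"dx": -0.007,"dy": -0.04,"dz": 0.01,"roll": 0},
    {"fingers": -1,"dx": -0.014,"dy": -0.08,"dz": 0.01,"roll": 0},
    {"fingers": -1,"dx": -0.0185,"dy": -0.111,"dz": 0.01,"roll": 0},
    {"fingers": -1,"dx": -0.0185,"dy": -0.111,"dz": 0.02,"roll": 0}
  ]
}}

```text
time: 2.33
tool_pos: [0.5359, -0.0859, 0.0819]
tcp_rot: [-0.348, 3.12, -0.001]
wrist_force: [0.1, -0.0, 0.4]
width: 1.001
grip_force: 0.0
```

```bash
python3 - <<'E'
from h import *
go(.536,-.091,.057)
p,d=read_camera("wrist");cv2.imwrite("pics/wrist1.png",p)
c=calibration("wrist");print(c)
m=cv2.inRange(cv2.cvtColor(p,cv2.COLOR_BGR2HSV),(105,150,50),(130,255,255));ys,xs=np.where(m);print(len(xs))
if len(xs): g=ray("wrist",np.c_[xs,ys],.049,c);print(cv2.minAreaRect((g[:,:2]*1000).astype(np.float32)))
E
```

```text
t 2.325 d tool mm [ 1.1 -5.  24.9] y-yaw 102.73482745079319 tilt [-0.00233871 -0.00119207 -0.99999655] q [-0.2   0.16  2.03 -0.    0.95 -2.  ]
{'intrinsics': array([[354.74987537,   0.        , 322.06419278],
       [  0.        , 354.74987537, 241.16587171],
       [  0.        ,   0.        ,   1.        ]]), 'world_to_cam': array([[-0.22119441,  0.97522866,  0.00144626,  0.20064562],
       [-0.9243278 , -0.20917612, -0.31916057,  0.46971251],
       [-0.31095202, -0.07193335,  0.94769955, -0.07613604],
       [ 0.        ,  0.        ,  0.        ,  1.        ]])}
19841
((533.3723754882812, -90.46072387695312), (84.09490203857422, 85.86431121826172), 12.669793128967285)
```

View pics/wrist1.png

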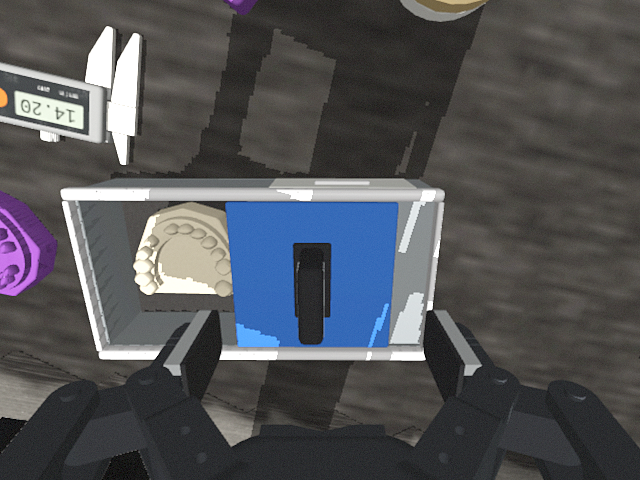

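The wrist view shows the ridge at (312,295) standing between the open fingers, with the tan model at (190,250) in this case's compartment. Next: descend and grip.

{"name": "step_arm", "arguments": {
  "commands": [
    {"fingers": -1,"dx": 0.001,"dy": -0.004,"dz": 0.012,"roll": 0},
    {"fingers": -1,"dx": 0.001,"dy": -0.004,"dz": 0.025,"roll": 0},
    {"fingers": 1,"dx": 0.001,"dy": -0.004,"dz": 0.025,"roll": 0},
    {"fingers": 1,"dx": 0.001,"dy": -0.004,"dz": 0.025,"roll": 0},
    {"fingers": 1,"dx": 0.001,"dy": -0.004,"dz": 0.025,"roll": 0},
    {"fingers": 1,"dx": 0.001,"dy": -0.004,"dz": 0.025,"roll": 0},
    {"fingers": 1,"dx": 0.001,"dy": -0.004,"dz": 0.025,"roll": 0}
  ],
  "squeeze": 30
}}

```text
time: 3.25
tool_pos: [0.5346, -0.0887, 0.057]
tcp_rot: [-0.353, 3.121, -0.001]
wrist_force: [0.0, -0.9, 1.3]
width: 0.134
grip_force: 33.0
```

```bash
python3 - <<'E'
from h import *
p=cv2.imread("pics/wrist1.png")
T=None
# case ends, wrist1 calibration
c={'intrinsics':np.array([[354.74987537,0,322.06419278],[0,354.74987537,241.16587171],[0,0,1]]),'world_to_cam':np.array([[-0.22119441,0.97522866,0.00144626,0.20064562],[-0.9243278,-0.20917612,-0.31916057,0.46971251],[-0.31095202,-0.07193335,0.94769955,-0.07613604],[0,0,0,1]])}
g=ray("w",[(62,190),(100,358),(444,190),(437,310)],.052,c)[:,:2];a=np.radians(12.7);y=np.array([-np.sin(a),np.cos(a)]);x=np.array([np.cos(a),np.sin(a)])
print("y",g@y,"x",g@x,"grip",np.array([.535,-.091])@y)
go(.535,-.091,.057);s=read_state();print(s["width"],s["grip_force"],s["wrist_force"])
E
```

```text
y [-0.32521008 -0.32595913 -0.14134193 -0.13787273] x [0.45243922 0.54836178 0.45223386 0.51750969] grip -0.206391362827841
t 3.25 d tool mm [ 0.1 -2.3 -0. ] y-yaw 102.89704282940399 tilt [-1.13585910e-03 -4.99227521e-04 -9.99999230e-01] q [-0.21  0.19  2.05  0.    0.91 -2.01]
0.13415880050956455 33.04096162319183 [ 0.04051756 -0.90057576  1.28011352]
```

Gripped: opening is about 11 mm and grip force 33 N. Expected travel is about 72 mm, so I'll slide 64 mm first.

{"name": "step_arm", "arguments": {
  "commands": [
    {"fingers": 1,"dx": 0,"dy": -0.012,"dz": 0,"roll": 0},
    {"fingers": 1,"dx": 0,"dy": -0.025,"dz": 0,"roll": 0},
    {"fingers": 1,"dx": 0,"dy": -0.038,"dz": 0,"roll": 0},
    {"fingers": 1,"dx": 0,"dy": -0.051,"dz": 0,"roll": 0},
    {"fingers": 1,"dx": 0,"dy": -0.06,"dz": 0,"roll": 0},
    {"fingers": 1,"dx": 0,"dy": -0.064,"dz": 0,"roll": 0},
    {"fingers": 1,"dx": 0,"dy": -0.064,"dz": 0,"roll": 0}
  ]
}}

```text
time: 4.12
tool_pos: [0.5489, -0.1528, 0.057]
tcp_rot: [-0.352, 3.121, -0.002]
wrist_force: [-2.0, -1.9, 5.2]
width: 0.13
grip_force: 33.4
```

{"name": "step_arm", "arguments": {
  "commands": [
    {"fingers": 1,"dx": 0,"dy": -0.002,"dz": 0,"roll": 0},
    {"fingers": 1,"dx": 0,"dy": -0.004,"dz": 0,"roll": 0},
    {"fingers": 1,"dx": 0,"dy": -0.006,"dz": 0,"roll": 0}
  ]
}}

```text
time: 4.5
tool_pos: [0.55, -0.158, 0.0569]
tcp_rot: [-0.353, 3.121, -0.001]
wrist_force: [-2.0, 0.1, 5.4]
width: 0.132
grip_force: 33.5
```

{"name": "step_arm", "arguments": {
  "commands": [
    {"fingers": 1,"dx": 0,"dy": -0.002,"dz": 0,"roll": 0},
    {"fingers": 1,"dx": 0,"dy": -0.004,"dz": 0,"roll": 0}
  ]
}}

```text
time: 4.75
tool_pos: [0.5509, -0.1619, 0.0569]
tcp_rot: [-0.353, 3.121, -0.001]
wrist_force: [-1.9, 0.5, 6.9]
width: 0.131
grip_force: 33.5
```

{"name": "step_arm", "arguments": {
  "commands": [
    {"fingers": 1,"dx": 0,"dy": -0.002,"dz": 0,"roll": 0},
    {"fingers": 1,"dx": 0,"dy": -0.003,"dz": 0,"roll": 0}
  ]
}}

```text
time: 5.0
tool_pos: [0.5516, -0.1649, 0.057]
tcp_rot: [-0.352, 3.121, -0.001]
wrist_force: [-2.3, 0.4, 6.7]
width: 0.13
grip_force: 33.5
```

{"name": "step_arm", "arguments": {
  "commands": [
    {"fingers": 1,"dx": 0,"dy": -0.002,"dz": 0,"roll": 0},
    {"fingers": 1,"dx": 0,"dy": -0.003,"dz": 0,"roll": 0}
  ]
}}

```text
time: 5.25
tool_pos: [0.5518, -0.1661, 0.0569]
tcp_rot: [0.351, -3.121, -0.004]
wrist_force: [-3.6, 8.8, 10.5]
width: 0.131
grip_force: 34.0
```

```bash
python3 - <<'E'
from h import *
p,d=read_camera("wrist");cv2.imwrite("pics/wrist2.png",p);print(read_state()["wrist_force"])
E
```

```text
[-2.90317378  6.76881702  9.05096781]
```

View pics/wrist2.png

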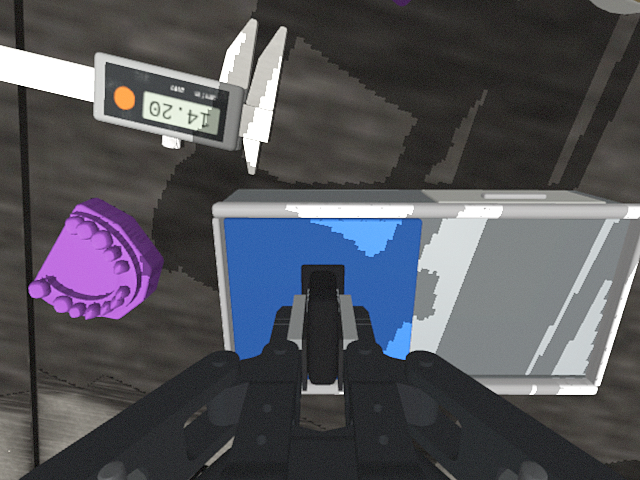

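The wrist view shows the cover's left edge meeting the case end rail at about (225,290), and the force has risen at the stop. I'll press slightly more to confirm, then release and lift.

{"name": "step_arm", "arguments": {
  "commands": [
    {"fingers": 1,"dx": 0,"dy": -0.001,"dz": 0,"roll": 0},
    {"fingers": 1,"dx": 0,"dy": -0.002,"dz": 0,"roll": 0},
    {"fingers": 1,"dx": 0,"dy": -0.002,"dz": 0,"roll": 0}
  ]
}}

```text
time: 5.68
tool_pos: [0.5518, -0.1661, 0.0569]
tcp_rot: [0.351, -3.121, -0.009]
wrist_force: [-3.6, 13.2, 10.4]
width: 0.131
grip_force: 34.2
```

{"name": "step_arm", "arguments": {
  "commands": [
    {"fingers": -0.2,"dx": 0,"dy": 0,"dz": 0,"roll": 0},
    {"fingers": -0.2,"dx": 0,"dy": 0,"dz": 0,"roll": 0},
    {"fingers": -0.2,"dx": 0,"dy": 0.003,"dz": 0,"roll": 0},
    {"fingers": -0.2,"dx": 0,"dy": 0.003,"dz": 0,"roll": 0},
    {"fingers": -0.2,"dx": 0,"dy": 0.003,"dz": -0.015,"roll": 0},
    {"fingers": -0.2,"dx": 0,"dy": 0.003,"dz": -0.035,"roll": 0},
    {"fingers": -0.2,"dx": 0,"dy": 0.003,"dz": -0.05,"roll": 0},
    {"fingers": -0.2,"dx": 0,"dy": 0.003,"dz": -0.05,"roll": 0}
  ]
}}

```text
time: 6.68
tool_pos: [0.5536, -0.1662, 0.1092]
tcp_rot: [-0.353, 3.117, -0.004]
wrist_force: [0.4, 0.3, 0.2]
width: 0.599
grip_force: 0.0
```

```bash
python3 - <<'E'
from h import *
s=read_state();print(s["time"],s["tool_pos"],s["width"],s["wrist_force"])
p,d=read_camera("wrist");c=calibration("wrist");cv2.imwrite("pics/wrist3.png",p)
m=cv2.inRange(cv2.cvtColor(p,cv2.COLOR_BGR2HSV),(100,130,50),(130,255,255));ys,xs=np.where(m)
g=ray("wrist",np.c_[xs,ys],.049,c)[:,:2];a=np.radians(12.7);y=np.array([-np.sin(a),np.cos(a)]);print("cover y",np.percentile(g@y,[0.5,99.5]))
E
```

```text
6.675 [ 0.55360268 -0.16618126  0.10920604] 0.5994827110500804 [0.41297587 0.31865484 0.17464048]
cover y [-0.32573212 -0.24035888]
```

View pics/wrist3.png

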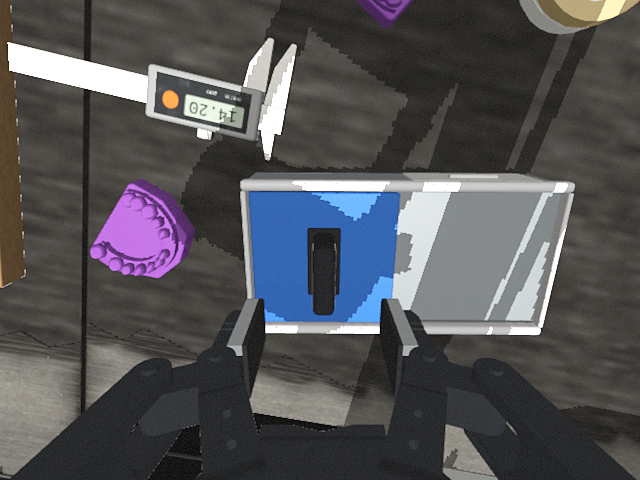

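The cover sits flush against the end rail at (250,260). The gripper is open and clear, and the position did not shift under 13 N of pressing.

```bash
python3 -c "
from workcell import *
print(finish_job())"
```

```text
the job is handed in; nothing more can be done
None
```

I closed the cover over the tan model fully against its end stop, did not touch the empty case's cover, and handed the job in at about 6.7 s with the gripper open and clear.

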